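Seat the tail block in the rib mould and lay the straightedge against it

ROBOT

A 6-joint arm with a two-finger parallel gripper is mounted at the origin on the work surface. World frame = base frame: x ahead of the robot, y to its left, z up, the work surface at z = 0. Lengths are in mm, angles in degrees, forces in N, time in s.
With the tool pointing down it reaches from about 300 to 875 mm from the base axis. Payload 4.2 kg.
Tool frame: the origin (TCP) lies between the finger pads; the fingertips stand 25 mm ahead of it and the grasp point (between the pads) lies 6 mm ahead of it; z points along the fingers, y is the line along which they close (so a half turn about z gives the same grasp; the last joint's range is limited). The gripper opens to 85 mm and grips with 20 to 120 N. Pads are 22 mm wide; open, the fingers measure 114 mm over their backs; the gripper's body (76 mm by 85 mm) begins 54 mm behind the grasp point. The pads swing forward as they close: fully open they stand 13 mm farther back than shut.
Start: joints at [-71.333, 18.312, 89.639, -0, 72.044, -1.146], TCP at [194.898, -540.974, 256.338] pointing down, gripper open.
Joint ranges: [-177.97, 177.97], [-48.28, 115.42], [12.27, 149.76], [-77.06, 257.06], [2.81, 150.46], [-146.56, 146.56]. Speed limits (degrees/s): [147.25, 147.25, 180, 180, 180, 180].

INTERFACE

Orientations are given as a 3x3 rotation matrix whose columns are the frame's x, y, z axes.
In Python, from cell import ctrl gives the robot as it stands.
- The arm moves only by the shell command python3 -m jog 'ROWS'. ROWS is JSON, a list that holds one entry, the list of rows, each a list of 5 numbers: the shift along the tool's x, y, z in units of 5 cm (1.0 is 5 cm), then the turn about the tool's z in units of 60 degrees (1.0 is 60 degrees), then the opening, from -1 (shut) to 1 (fully open). A call has 1 to 20 rows; each row shifts and turns the commanded pose from where the row before left it, along the tool's axes as they then stand; what a row does not reach is not made up. A row lasts 1/10 s, in which the tool goes at most 50 mm and 8.59 degrees, less where a joint would pass 70% of its speed; a pose out of reach is approached as far as the arm can. A call with a number of a shift or a turn outside -1 to 1 is refused whole. A call with a gripper value outside its range is refused whole. The fingers move at their own pace and stop on an object; the grip force is fixed at half the most. Time passes only in rows, so rows that do not move let the fingers close. It gives the time, the measured TCP pose, the force, the opening and the grip force at its end, in the units of the state.
- ctrl.state(): the state, without advancing time (a new reading comes with each control period).
- ctrl.camera(name): name is "scene" or "top"; returns a dict with "frame" (384x512x3 uint8, red, green, blue), "fx", "fy", "cx", "cy" (pixels), "camera_from_world" (4x4, takes a point from world to camera coordinates). Camera axes: x right, y up, looking along -z (the intrinsics and any distortion apply to the point x, -y, -z); pixel columns grow to the right and rows downward; lengths in mm; the calibration is good to about 2 mm. A picture is of the moment at which its call begins. There is no depth.
- ctrl.job_done(): hands the job in; it is judged then, once.
The state is a dict: "time": time; "q": joint angles; "joint_vel": joint speeds; "joint_torque": joint torques, N m; "tool_pos": TCP position; "ee_rot": TCP orientation; "wrist_force": force on the tool from outside, world axes, zero at the start; "ft_torque": the same for the moment, N m; "width": finger opening in mm; "grasp_force": force on a finger pad.
Only numpy, scipy, OpenCV 4.12 (cv2) and the standard library are available. Lean on these libraries where they do the work, as an engineer would, in place of code of your own. Each camera call takes 0.05 s, during which the arm holds its last target. There are 200 camera calls.

TASK

The loose tail block stands proud of its slot in the flat end of the violin mould, the end nearest the robot: with the gripper itself, not with the straightedge, push it fully home so that its face is flush with the mould's end. Then lay the aluminium straightedge flat on the bench, flush along its whole length against the flat end of the mould and roughly centred across the block, and leave it there. Do not disturb the mallet, the jar or the plane.

Things in the scene. Friction and masses are not known exactly. Their poses are not given: they have to be found in the camera images.
- mould: Violin-shaped plywood mould, 18 mm thick, 335 x 220 mm, bolted to the bench. Origin: middle of its flat tail end, at bench height; x into the mould (away from the robot), y along the flat end, z up. The flat end is at x = 0, to y = +-85 mm; its slot, open in front and on top, is 74 mm wide (y) and 45 mm deep (x), the bench its floor. The other blocks on it (32 mm high, x > 110 mm) are fixed.
- block: Loose pale wooden tail block, 45 mm (x, into the slot) by 70 mm (y) by 32 mm high, standing on the bench part-way in the mould's slot, its front sticking out 12 to 24 mm. Origin: centre of its underside; axes near the mould's. Fully home its origin is at x = 22.5 mm, y near 0 in the mould's frame.
- straightedge: Loose plain aluminium bar, 36 mm wide (x) by 200 mm long (y) by 16 mm high (z), 0.3 kg, lying flat on the bench between the robot and the mould. Origin: centre of its underside. Both long sides are straight and either may be used.
- straightedge_mid (a point): Centre of the straightedge's solid, 8 mm above the bench when it lies flat. Flush against the mould it is at x = -18 mm in the mould's frame.
- mallet: Bystander: wooden mallet lying on its side, dark head 62 mm in diameter and 95 mm long, 200 mm overall. Origin: under the middle, at bench height.
- varnish: Bystander: amber glass jar, 64 mm in diameter and 85 mm tall. Origin: centre of its underside.
- plane: Bystander: small steel hand plane, 45 mm (x) by 150 mm (y), about 50 mm tall. Origin: centre of its underside.
There are look-alikes about, which are no part of the job. Of the things shaped like the block, the wooden one is meant.

How it is judged (in metres and radians):
On the way, in this order (a step that is already met when the one before it is completed fails the run):
1. the block is fully home in its slot, pushed by the gripper while the straightedge is still away from the mould (x of block in the frame of mould above 0.02 m and z of block in the frame of mould below 0.004 m and angle between the x axis of block and the x axis of mould, either way round below 0.05 rad and angle between the z axis of block and the z axis of mould, either way round below 0.05 rad), for 0.2 s.
2. the straightedge lies flush against the flat end of the mould, across the block (x of straightedge_mid in the frame of mould between -0.0205 and -0.015 m and y of straightedge_mid in the frame of mould between -0.045 and 0.045 m and z of straightedge_mid in the frame of mould below 0.0105 m and angle between the y axis of straightedge and the y axis of mould, either way round below 0.014 rad and angle between the z axis of straightedge and the z axis of mould, either way round below 0.05 rad), for 0.2 s.
At the end, for the whole second after the job is handed in: Block on the bench, fully home in the slot (at most 2.5 mm proud, square within 0.05 rad); straightedge flat on the bench, its long side within 2.5 mm of the mould's flat end, parallel within 0.014 rad, its middle within 45 mm of the flat end's middle; both at rest (all of step 1 and all of step 2 and linear speed of each of straightedge, block below 0.01 m/s); the robot touches nothing.
It fails at once if the straightedge pushes the block while the block is still more than 4 mm proud (contact force between straightedge and block above 1 N and x of block in the frame of mould below 0.0185 m).
It fails at once if the mallet is disturbed (moved more than 30 mm) (distance of mallet from where it was at the start of the episode above 0.03 m).
It fails at once if the jar is disturbed (moved more than 30 mm) (distance of varnish from where it was at the start of the episode above 0.03 m).
It fails at once if the plane is disturbed (moved more than 30 mm) (distance of plane from where it was at the start of the episode above 0.03 m).
It also fails if it takes over 56 s, if anything falls off the work surface, if the arm or the gripper's body presses on something with over 40 N, if the wrist force passes 120 N, or if a joint passes its speed limit or range.

## Working session

There is one attempt and no reset: what is moved stays moved. The work goes in short steps, Python scripts to look and compute and a shell command to move; the robot and the scene stay as the last step left them, time stands still between calls to the robot, and variables do not carry over. Pictures are saved under pics/ and viewed, at most 10 in all, crops included, and the job is handed in when it is done.

```bash
mkdir -p pics; ls
cat > h.py <<'E'
import numpy as np, cv2
from cell import ctrl
def shot(name,fn=None):
    c=ctrl.camera(name)
    if fn: cv2.imwrite('pics/'+fn,c['frame'][:,:,::-1])
    return c
def unproj(c,u,v,z):
    T=np.array(c['camera_from_world']);R,t=T[:3,:3],T[:3,3]
    d=R.T@np.array([(u-c['cx'])/c['fx'],-(v-c['cy'])/c['fy'],-1]);o=-R.T@t
    return o+d*(z-o[2])/d[2]
def proj(c,p):
    T=np.array(c['camera_from_world']);q=T[:3,:3]@np.array(p)+T[:3,3]
    return c['cx']+c['fx']*q[0]/-q[2], c['cy']-c['fy']*q[1]/-q[2]
E
python3 - <<'E'
from h import *
c=shot('top','top0.png');s=shot('scene','scene0.png')
print({k:v for k,v in c.items() if k!='frame'}); print(s.keys())
st=ctrl.state();print(st['time'],st['tool_pos'],st['ee_rot'],st['width'])
E
```

```text
pics
{'fx': 477.5678056153108, 'fy': 477.5678056153108, 'cx': 259.7645095385925, 'cy': 182.6354539975282, 'camera_from_world': array([[ 2.79391767e-02, -9.99581065e-01, -7.55627815e-03,
        -3.68286539e+00],
       [ 9.90119503e-01,  2.66339822e-02,  1.37673528e-01,
        -6.04461801e+02],
       [-1.37414598e-01, -1.13281034e-02,  9.90448839e-01,
        -1.62443210e+03],
       [ 0.00000000e+00,  0.00000000e+00,  0.00000000e+00,
         1.00000000e+00]])}
dict_keys(['frame', 'fx', 'fy', 'cx', 'cy', 'camera_from_world'])
0.1 [ 194.77453221 -540.59687334  255.56075228] [[ 9.40797564e-01  3.38968539e-01 -5.22452890e-04]
 [ 3.38968941e-01 -9.40796381e-01  1.49221571e-03]
 [ 1.42923918e-05 -1.58096821e-03 -9.99998750e-01]] 85.10958468710933
```

View pics/top0.png

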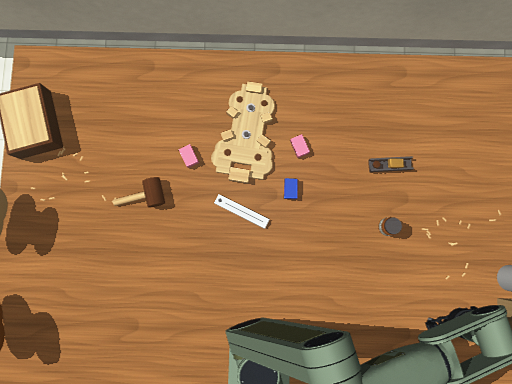

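View pics/scene0.png

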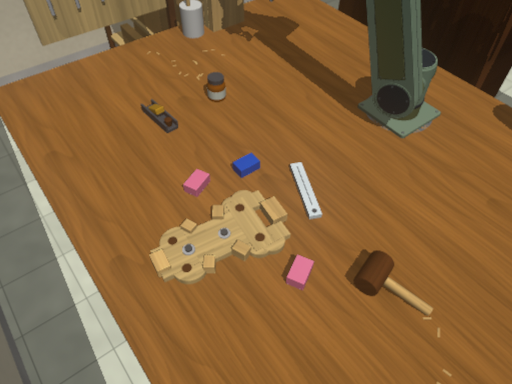

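The pale block is at top (240,174), in the tail slot. The look-alikes are pink (190,156), pink (300,146) and blue (291,188). The straightedge is at (242,210). I choose the pale wooden block and check it in a close crop.

Run:
```python
import cv2
t=cv2.imread('pics/top0.png')[130:235,190:315]
s=cv2.imread('pics/scene0.png')[150:285,215:335]
a=cv2.resize(t,None,fx=6.2,fy=6.2,interpolation=cv2.INTER_CUBIC)[:590]
cv2.imwrite('pics/crop_t.png',cv2.resize(t,(714,600),interpolation=cv2.INTER_CUBIC))
cv2.imwrite('pics/crop_s.png',cv2.resize(s,(533,600),interpolation=cv2.INTER_CUBIC))
```

```text
(no output)
```

View pics/crop_t.png

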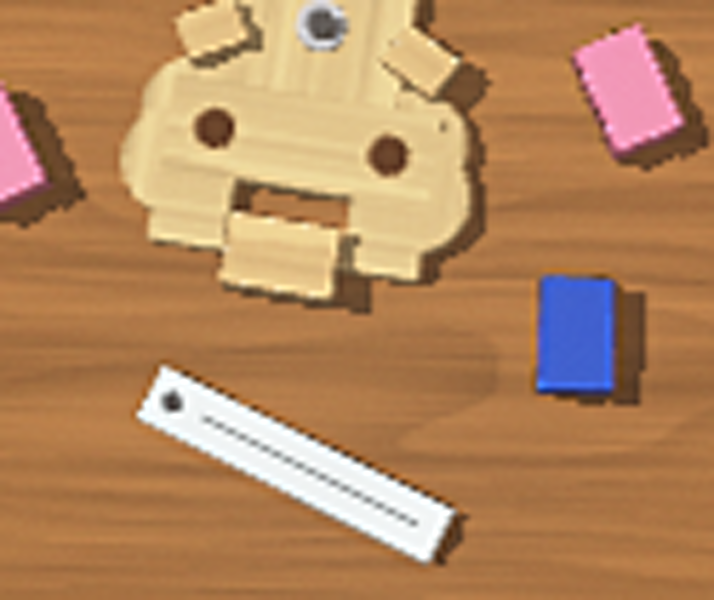

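View pics/crop_s.png

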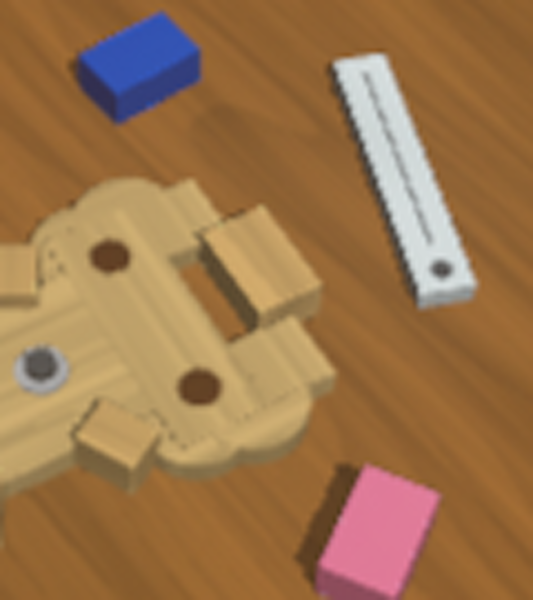

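The crops show the pale block standing proud in the slot, the flat end running from about (148,238) to (420,281) in the top crop, and the bar's corners clear. Next I compute positions.

Run:
```python
from h import *
c=ctrl.camera('top');s=ctrl.camera('scene')
k=5.712
P=lambda x,y,z:unproj(c,190+x/k-.4,130+y/k-.4,z)
S=lambda x,y,z:unproj(s,215+x*120/533-.4,150+y*135/600-.4,z)
def show(n,a): print(n,[p[:2].round(1).tolist() for p in a])
hol=[P(215,128,18),P(388,155,18)]; hs=[S(200,386,18),S(110,256,18)]
end=[P(148,238,18),P(420,280,18)]; es=[S(334,378,18),S(193,181,18)]
show('holes',hol);show('holesS',hs);show('end',end);show('endS',es)
bl=[P(*q,32) for q in[(232,210),(343,232),(332,293),(222,277)]]
bs=[S(*q,32) for q in[(257,320),(200,233),(264,206),(322,282)]]
show('blk',bl);show('blkS',bs)
ba=[P(*q,16) for q in[(162,365),(458,512),(430,561),(136,413)]]
bb=[S(*q,16) for q in[(420,298),(332,65),(385,55),(476,287)]]
show('bar',ba);show('barS',bb)
for n,a in(('blk',bl),('blkS',bs),('bar',ba),('barS',bb)):
    a=np.array(a)[:,:2];print(n,a.mean(0).round(1),np.linalg.norm(a-np.roll(a,-1,0),axis=1).round(1))
for n,a in(('hol',hol),('holS',hs),('end',end),('endS',es)):
    d=a[0]-a[1];print(n,np.degrees(np.arctan2(-d[0],d[1])).round(2),np.linalg.norm(d).round(1),((a[0]+a[1])/2).round(1))
for n,a in (('bar',ba),('barS',bb)):
    d=(a[0]-a[1])+(a[3]-a[2]);print(n,np.degrees(np.arctan2(-d[0],d[1])).round(2))
```

```text
holes [[714.9, 132.4], [700.6, 23.7]]
holesS [[711.7, 134.4], [697.9, 25.8]]
end [[644.2, 171.5], [622.3, 1.6]]
endS [[645.7, 177.0], [620.4, 8.7]]
blk [[660.8, 118.8], [648.9, 49.9], [610.7, 55.5], [618.8, 123.5]]
blkS [[662.4, 125.1], [649.5, 53.3], [604.7, 60.2], [613.7, 126.7]]
bar [[565.2, 159.8], [479.4, -25.5], [448.9, -9.2], [534.9, 174.7]]
barS [[565.2, 163.3], [482.1, -17.4], [447.1, -3.0], [532.1, 177.6]]
blk [634.8  86.9] [70.  38.6 68.5 42.2]
blkS [632.6  91.3] [72.9 45.3 67.1 48.8]
bar [507.1  75. ] [204.3  34.6 203.   33.7]
barS [506.6  80.1] [198.8  37.8 199.7  36. ]
hol -7.5 109.6 [707.8  78.1  18. ]
holS -7.27 109.4 [704.8  80.1  18. ]
end -7.33 171.3 [633.2  86.6  18. ]
endS -8.52 170.2 [633.   92.9  18. ]
bar -24.96
barS -24.96
```

Mould: end middle ≈ (633, 89), yaw ≈ −7.4°, and the two cameras agree. The block is about 18 mm proud. Bar: centre ≈ (507, 77), yaw −25°, with sizes that check out. I move above a point 55 mm in front of the flat end.

```bash
python3 -m jog '[[[0.72,-0.59,0,0,-0.5],[0.72,-0.59,0,0,-0.5],[0.72,-0.59,0,0,-0.5],[0.72,-0.59,0,0,-0.5],[0.72,-0.59,0,0,-0.5],[0.72,-0.59,0,0,-0.5],[0.72,-0.59,0,0,-0.5],[0.72,-0.59,0,0,-0.5],[0.72,-0.59,0,0,-0.5],[0.72,-0.59,0,0,-0.5],[0.72,-0.59,0,0,-0.5],[0.72,-0.59,0,0,-0.5],[0.72,-0.59,0,0,-0.5],[0.72,-0.59,0,0,-0.5],[0.72,-0.59,0,0,-0.5],[0.72,-0.59,0,0,-0.5],[0,0,0,0.113,-0.5],[0,0,0,0.113,-0.5],[0,0,0,0.113,-0.5],[0,0,0,0.113,-0.5]]]'
cat >> h.py <<'E'
M=np.array([633.,89.]);A=np.radians(-7.4)
def go(x,y,z,yaw):
    "shift in tool axes after turning to yaw (deg, dir of tool x), in units"
    st=ctrl.state();p=np.array(st['tool_pos']);R=np.array(st['ee_rot'])
    y0=np.degrees(np.arctan2(R[1,0],R[0,0]));a=np.radians(yaw)
    d=np.array([x,y,z])-p
    print('t',st['time'],'pos',p.round(1),'yaw',y0.round(2),'F',np.round(st['wrist_force'],1),'w',round(st['width'],1))
    print('turn',round((y0-yaw)/60,4),'shift',(d[0]*np.cos(a)+d[1]*np.sin(a))/50,(d[0]*np.sin(a)-d[1]*np.cos(a))/50,-d[2]/50)
def m2w(x,y): return M+[x*np.cos(A)-y*np.sin(A),x*np.sin(A)+y*np.cos(A)]
E
python3 -c "
from h import *
go(*m2w(-55,0),36,-7.4)"
```

```text
time: 2.2
tool_pos: [576.7, 98.6, 255.9]
ee_rot: [[0.991, -0.132, -0.001], [-0.132, -0.991, -0.0], [-0.001, 0.0, -1.0]]
wrist_force: [0.5, -0.6, 0.8]
width: 21.1
grasp_force: 0.0
t 2.2 pos [576.7  98.6 255.9] yaw -7.56 F [ 0.5 -0.6  0.8] w 21.1
turn -0.0027 shift 0.040496503464155544 0.04452073113184398 4.397779769746622
```

```bash
python3 -m jog '[[[0.04,0.045,0.8,0,-0.5],[0,0,0.8,0,-0.5],[0,0,0.8,0,-0.5],[0,0,0.8,0,-0.5],[0,0,0.7,0,-0.5],[0,0,0.5,0,-0.5],[0,0,0,0,-0.5],[0.1,0,0,0,-0.5],[0.1,0,0,0,-0.5],[0.1,0,0,0,-0.5],[0.1,0,0,0,-0.5],[0.1,0,0,0,-0.5],[0.06,0,0,0,-0.5],[0.06,0,0,0,-0.5],[0.06,0,0,0,-0.5]]]'
python3 -c "
from h import *
go(*m2w(-11,0),36,-7.4)"
```

```text
time: 3.7
tool_pos: [612.3, 91.4, 36.3]
ee_rot: [[0.992, -0.127, -0.0], [-0.127, -0.992, -0.0], [-0.0, 0.0, -1.0]]
wrist_force: [-1.3, 0.6, -0.4]
width: 21.7
grasp_force: 0.2
t 3.7 pos [612.3  91.4  36.3] yaw -7.31 F [-1.3  0.6 -0.4] w 21.7
turn 0.0015 shift 0.19635371146318678 -0.004866493902076199 0.005217722284270536
```

```bash
python3 -m jog '[[[0.05,0,0,0,-0.5],[0.05,0,0,0,-0.5],[0.04,0,0,0,-0.5],[0,0,0,0,-0.5]]]'; python3 -m jog '[[[0.03,0,0,0,-0.5],[0,0,0,0,-0.5]]]';python3 -m jog '[[[0.03,0,0,0,-0.5],[0,0,0,0,-0.5]]]'
```

```text
time: 4.1
tool_pos: [619.5, 90.6, 36.2]
ee_rot: [[0.992, -0.127, 0.0], [-0.127, -0.992, -0.0], [0.0, 0.0, -1.0]]
wrist_force: [-0.6, -0.1, 0.0]
width: 21.5
grasp_force: 0.0
time: 4.3
tool_pos: [620.1, 90.5, 36.2]
ee_rot: [[0.992, -0.127, -0.001], [-0.127, -0.992, 0.0], [-0.001, 0.0, -1.0]]
wrist_force: [-2.1, 0.6, 0.6]
width: 21.4
grasp_force: 0.9
time: 4.5
tool_pos: [620.3, 90.5, 36.1]
ee_rot: [[0.992, -0.128, -0.004], [-0.128, -0.992, 0.0], [-0.004, 0.0, -1.0]]
wrist_force: [-5.1, 1.5, 3.8]
width: 21.3
grasp_force: 2.9
```

```bash
python3 -m jog '[[[0.05,0,0,0,-0.5],[0.04,0,0,0,-0.5],[0,0,0,0,-0.5]]]'
python3 - <<'E'
from h import *
c=shot('top');s=shot('scene')
f=lambda im,x,y,w,h,W:cv2.resize(im[y:y+h,x:x+w,::-1],(W,500),interpolation=cv2.INTER_CUBIC)
cv2.imwrite('pics/push.png',np.hstack([f(c['frame'],205,130,75,100,375),f(s['frame'],225,170,80,100,400)]))
E
```

```text
time: 4.8
tool_pos: [620.5, 90.5, 36.1]
ee_rot: [[0.992, -0.128, -0.014], [-0.128, -0.992, 0.001], [-0.014, 0.001, -1.0]]
wrist_force: [-15.8, 3.8, 10.7]
width: 21.2
grasp_force: 8.0
```

View pics/push.png

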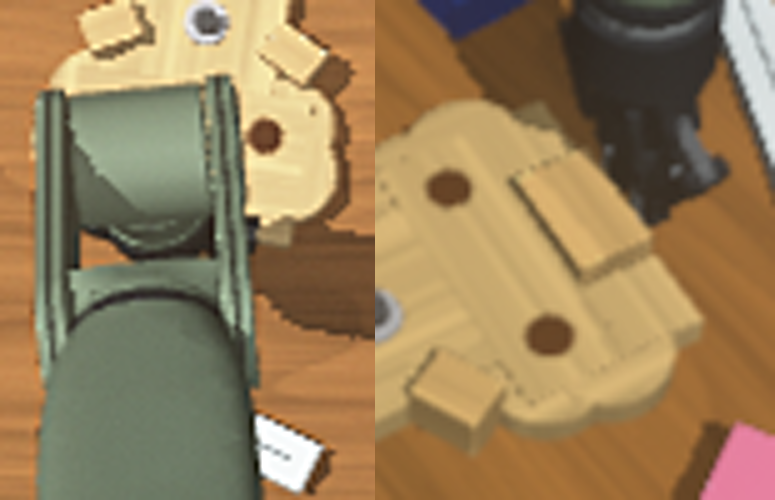

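The scene view shows the block fully home in its slot: its face is level with the end at about (610,255) in the picture, and the force has risen to 16 N. Now I back off, rise, open partly and turn to grip the bar across its width.

```bash
python3 -m jog '[[[-0.2,0,0,0,-0.5],[-0.3,0,0,0,-0.5],[0,0,-0.8,0,0.4],[0,0,-0.8,0,0.4],[-0.5,0,0,-0.134,0.4],[0,0,0,-0.134,0.4],[0,0,0,-0.134,0.4],[0,0,0,-0.134,0.4],[0,0,0,-0.134,0.4],[0,0,0,-0.134,0.4],[0,0,0,-0.134,0.4],[0,0,0,-0.134,0.4],[0,0,0,-0.134,0.4]]]' >/dev/null
python3 -c "
from h import *
go(507,77,27,65)"
```

```text
t 6.2 pos [577.7  95.9 116.4] yaw 65.39 F [-0.6  0.2 -0.3] w 59.7
turn 0.0066 shift -0.9395290702375462 -1.1220304597404733 1.7888950297727702
```

```bash
python3 -m jog '[[[-0.32,-0.374,0,0.0066,0.4],[-0.31,-0.374,0,0,0.4],[-0.31,-0.374,0,0,0.4],[0,0,0.6,0,0.4],[0,0,0.6,0,0.4],[0,0,0.4,0,0.4],[0,0,0.19,0,0.4],[0,0,0,0,0.4]]]' >/dev/null
python3 -m jog '[[[0,0,0,0,-0.4],[0,0,0,0,-0.4],[0,0,0,0,-0.4],[0,0,0,0,-0.4],[0,0,0,0,-0.4],[0,0,0,0,-0.4]]]'
```

```text
time: 7.6
tool_pos: [507.2, 77.5, 28.1]
ee_rot: [[0.428, 0.904, 0.003], [0.904, -0.428, 0.0], [0.001, 0.002, -1.0]]
wrist_force: [0.6, -0.8, 6.5]
width: 34.6
grasp_force: 61.7
```

```bash
python3 -m jog '[[[0,0,-0.2,0,-0.4],[0,0,-0.3,0,-0.4],[0,0,0,-0.098,-0.4],[0,0,0,-0.097,-0.4],[0,0,0,-0.097,-0.4],[0,0,0,0,-0.4]]]'
python3 - <<'E'
from h import *
go(*m2w(-62,0),28.5,82.6)
c=shot('top');s=shot('scene')
f=lambda im,x,y,w,h,W:cv2.resize(im[y:y+h,x:x+w,::-1],(W,500),interpolation=cv2.INTER_CUBIC)
cv2.imwrite('pics/grip.png',np.hstack([f(c['frame'],200,140,80,100,390),f(s['frame'],250,140,80,100,400)]))
E
```

```text
time: 8.2
tool_pos: [506.1, 77.4, 52.1]
ee_rot: [[0.136, 0.991, 0.0], [0.991, -0.136, -0.0], [-0.0, 0.0, -1.0]]
wrist_force: [-0.9, -1.0, -3.2]
width: 34.2
grasp_force: 60.6
t 8.2 pos [506.1  77.4  52.1] yaw 82.17 F [-0.9 -1.  -3.2] w 34.2
turn -0.0072 shift 0.5578840002562268 1.2476131382863513 0.4724339870895466
```

View pics/grip.png

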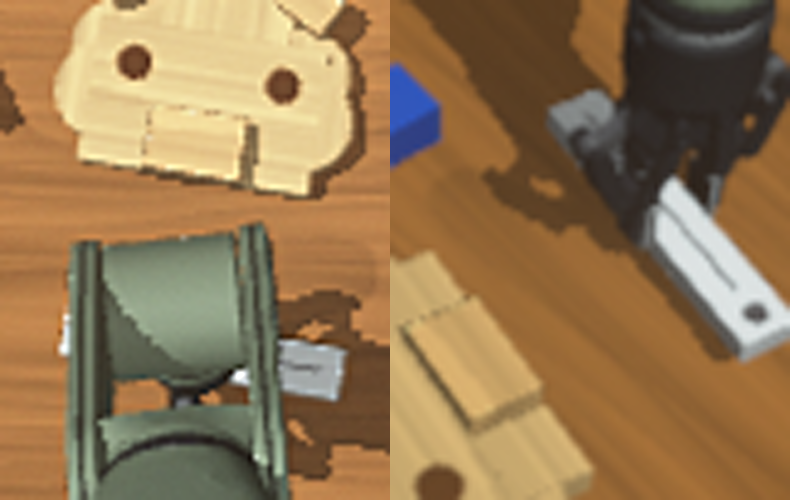

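The bar is held level, with the block home and flush. I carry it to about 62 mm in front of the flat end, lower it and release.

```bash
python3 -m jog '[[[0.19,0.42,0,-0.007,-0.4],[0.19,0.42,0,0,-0.4],[0.18,0.41,0,0,-0.4],[0,0,0.2,0,-0.4],[0,0,0.15,0,-0.4],[0,0,0.08,0,-0.4],[0,0,0.03,0,-0.4]]]'
```

```text
time: 9.0
tool_pos: [570.0, 96.6, 28.2]
ee_rot: [[0.129, 0.992, -0.004], [0.992, -0.129, -0.001], [-0.001, -0.004, -1.0]]
wrist_force: [-3.8, -1.4, 5.8]
width: 34.4
grasp_force: 61.7
```

```bash
python3 -m jog '[[[0,0,-0.02,0,0.3],[0,0,-0.02,0,0.3],[0,0,0,0,0.3],[0,0,0,0,0.3],[0,0,-0.7,0,0.3],[0,0,-0.9,0,0.3],[0,-1,0,0,0.3],[0,0,0,0.137,0.3],[0,0,0,0.137,0.3],[0,0,0,0.137,0.3],[0,0,0,0.137,0.3],[0,0,0,0.137,0.3],[0,0,0,0.136,0.3],[0,0,0,0.136,0.3],[0,0,0,0.136,0.3],[0,0,0,0.136,0.3],[0,0,0,0.136,0.3],[0,0,0,0.136,0.3]]]' >/dev/null
python3 - <<'E'
from h import *
go(*m2w(-112,0),29,-7.4)
s=shot('scene')
cv2.imwrite('pics/rel.png',cv2.resize(s['frame'][120:270,210:360,::-1],(590,590),interpolation=cv2.INTER_CUBIC))
E
```

```text
t 10.8 pos [522.4 103.4 111. ] yaw -7.8 F [-0.6  1.2  0.5] w 55.8
turn -0.0067 shift -0.009196698265538811 0.0006133024609602363 1.6402334549417121
```

View pics/rel.png

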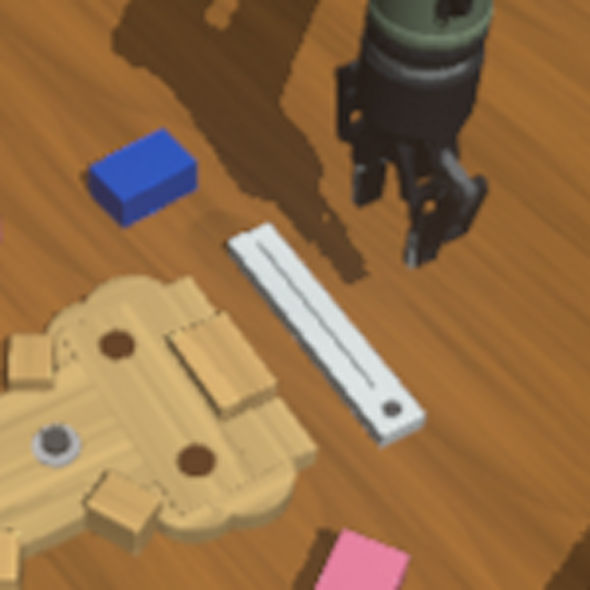

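The bar lies flat, roughly parallel to the end and centred: crop corners (228,242), (268,225), (425,412), (382,443). I lower behind it and push with both fingers.

```bash
python3 -m jog '[[[0,0,0.6,-0.0067,0.3],[0,0,0.6,0,0.3],[0,0,0.3,0,0.3],[0,0,0.14,0,0.3],[0.12,0,0,0,0.3],[0.12,0,0,0,0.3],[0.12,0,0,0,0.3],[0.12,0,0,0,0.3],[0.12,0,0,0,0.3],[0.12,0,0,0,0.3],[0.12,0,0,0,0.3],[0.1,0,0,0,0.3],[0.08,0,0,0,0.3],[0.08,0,0,0,0.3],[0,0,0,0,0.3]]]'
python3 - <<'E'
from h import *
go(*m2w(-48.7,0),29,-7.4)
s=ctrl.camera('scene')
q=np.array([unproj(s,210+x/3.933-.4,120+y/3.933-.4,16)[:2] for x,y in[(382,443),(228,242),(268,225),(425,412)]])
d=q.mean(0)-M;print('bar before push, mould frame',d@[np.cos(A),np.sin(A)],d@[-np.sin(A),np.cos(A)])
E
```

```text
time: 12.35
tool_pos: [577.9, 96.6, 28.8]
ee_rot: [[0.992, -0.123, 0.002], [-0.123, -0.992, -0.0], [0.002, -0.0, -1.0]]
wrist_force: [0.6, -0.1, -0.6]
width: 55.6
grasp_force: 0.0
t 12.35 pos [577.9  96.6  28.8] yaw -7.06 F [ 0.6 -0.1 -0.6] w 55.6
turn 0.0057 shift 0.1375208376279649 0.007993899448618441 -0.0046023455474353625
bar before push, mould frame -61.916171206312086 0.5666440160931849
```

```bash
python3 -m jog '[[[0.05,0,0,0.0057,0.3],[0.05,0,0,0,0.3],[0,0,0,0,0.3]]]'; python3 -m jog '[[[0.04,0,0,0,0.3],[0.04,0,0,0,0.3],[0,0,0,0,0.3]]]';python3 -m jog '[[[0.04,0,0,0,0.3],[0,0,0,0,0.3]]]'
```

```text
time: 12.7
tool_pos: [582.3, 95.9, 28.8]
ee_rot: [[0.992, -0.129, 0.001], [-0.129, -0.992, -0.0], [0.001, 0.0, -1.0]]
wrist_force: [-0.4, -0.9, -1.1]
width: 55.2
grasp_force: 0.1
time: 13.0
tool_pos: [584.7, 95.6, 28.6]
ee_rot: [[0.992, -0.13, -0.003], [-0.13, -0.992, 0.0], [-0.003, 0.0, -1.0]]
wrist_force: [-4.2, 1.5, 1.6]
width: 55.3
grasp_force: 2.4
time: 13.2
tool_pos: [584.8, 95.5, 28.5]
ee_rot: [[0.992, -0.13, -0.007], [-0.13, -0.992, 0.0], [-0.007, 0.001, -1.0]]
wrist_force: [-8.6, 1.6, 5.5]
width: 55.6
grasp_force: 4.6
```

```bash
python3 -m jog '[[[0.06,0,0,0,0.3],[0.04,0,0,0,0.3],[0,0,0,0,0.3]]]'; python3 -m jog '[[[-0.3,0,0,0,0.3],[-0.4,0,0,0,0.3],[0,0,-0.8,0,0.3],[0,0,-0.8,0,0.3],[-0.8,0,-0.3,0,0.3],[-0.8,0,0,0,0.3],[-0.8,0,0,0,0.3],[-0.8,0,0,0,0.3],[0,0,0,0,0.3]]]'
python3 - <<'E'
from h import *
c=shot('top');s=shot('scene')
np.save('c.npy',c,allow_pickle=True)
f=lambda im,x,y,w,h,W:cv2.resize(im[y:y+h,x:x+w,::-1],(W,500),interpolation=cv2.INTER_CUBIC)
cv2.imwrite('pics/fin.png',np.hstack([f(c['frame'],205,130,80,100,400),f(s['frame'],245,150,80,100,400)]))
E
```

```text
time: 13.5
tool_pos: [585.1, 95.3, 28.3]
ee_rot: [[0.991, -0.13, -0.018], [-0.13, -0.991, 0.0], [-0.018, 0.002, -1.0]]
wrist_force: [-19.4, 5.8, 13.5]
width: 55.4
grasp_force: 9.9
time: 14.4
tool_pos: [394.6, 119.3, 123.5]
ee_rot: [[0.992, -0.127, -0.003], [-0.127, -0.992, -0.001], [-0.003, 0.002, -1.0]]
wrist_force: [0.9, -0.6, -0.4]
width: 54.9
grasp_force: 0.0
```

View pics/fin.png

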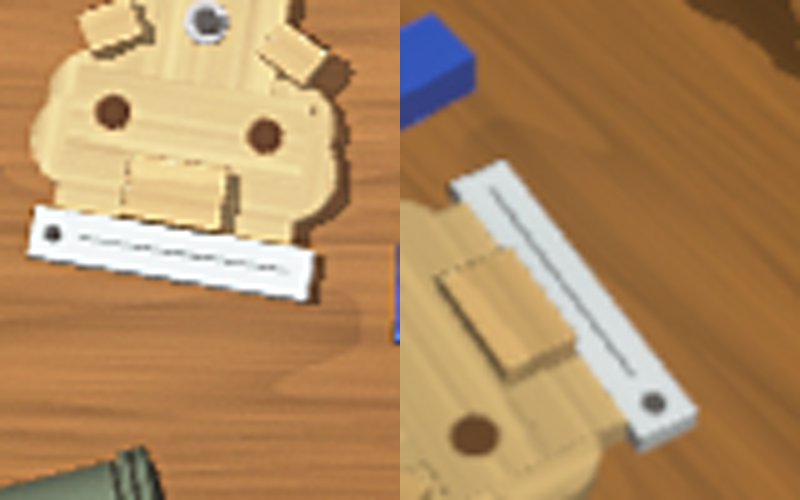

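Both views show the bar flush along the flat end with no gap, the far edge running from (35,205) to (313,252) parallel to the mould's holes, the bar centred across the seated block, and the robot clear.

```bash
python3 -c "
from cell import ctrl
print(ctrl.job_done())"
```

```text
the job is handed in; nothing more can be done
None
```

I pushed the tail block fully home with the gripper, laid the straightedge flush and centred against the mould's flat end, and handed the job in at about 14.5 s with the mallet, jar and plane left alone; no verdict came back.

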